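Walk the sieve shaker home into its dock

TASK

The sieve shaker is too heavy to lift, so creep it forward into its dock by nudging its two smooth black corner pads in turn, left and right, keeping it roughly in line with the dock (never more than 20 degrees out). Walk it between the guide rails until it sits fully home with both brass contact pins pushed in, then let go and leave it standing there. Work gently (never pushing on it with more than 30 newtons), do not press on its display or its sieves, and leave the other lab ware where it is.

Things in the scene. Friction and masses are not known exactly. Their poses are not given: they have to be found in the camera images.
- shaker: White sieve shaker, about 1.9 kg (varies), base 150 deep (its x) x 200 wide (y) x 50 high; origin at the middle of its underside. Its x points to its flat back face (x = +75), which goes into the dock first; two smooth black corner pads are on its front, by the robot. A corner push slides it against 3 to 15 N of friction and also turns it; the other corner slides back a little.
- pad_left (a point): Middle of the front face of the left (its +y) black corner pad of smooth, slippery plastic: 36 wide, 44 high, from 4 to 48 above the table; 75 in front (-x) of and 81 to the left of the shaker's origin, 27 up. Axes as the shaker's. The pad face stands 5 proud of the display.
- pad_right (a point): The same point on the right (-y) black corner pad, 81 to the right of the shaker's origin.
- display: Delicate black display with a green window, 112 wide and 38 high, on the shaker's front between the pads; origin at its middle. Not to be pressed on.
- sieves: Stack of three steel sieves with a lid and black knob, 91 diameter, fixed on the shaker, from 56 to 152 above the table; its axis is 18 behind the shaker's middle (towards the dock), and 48 behind the pad faces at its nearest. Origin on the axis at table level. Not to be pressed on.
- dock: Grey dock fixed to the table. Its origin is on the table where the shaker's origin is when fully home, axes then parallel; x points into the dock. Its solid back wall (60 high, 250 wide) has its face at x = +75. Two slippery guide rails, 26 high, run from x = 22 to 82, 216 apart (8 play either side of the shaker), with mouths flaring outward down to x = -11.
- pin_left_tip (a point): Tip of the left brass spring contact pin in the dock wall, 18 diameter, 30 up, 70 left (+y) of the dock's middle. It stands 8 proud of the wall (x = 67) and goes in 8 until flush (x = 75); light spring, about 0.8 N at first and 2 N when fully in, so the shaker's own friction keeps it in.
- pin_right_tip (a point): The same on the right (-y), 70 right of the dock's middle.
- mortar: White porcelain bowl, 72 diameter, 38 high, standing left of the dock; origin under its middle. Leave alone.
- beaker: Glass beaker, 56 diameter, 75 high, standing right of the dock; origin under its middle. Leave alone.
- jar: Amber jar with cap, 52 diameter, 70 high, standing left of the dock; origin under its middle. Leave alone.
Not all that is in view belongs to the job. What is shaped like the shaker but purple or red is not meant.

How it is judged:
By the outcome, as a careful person would: the job done as asked, in the order asked, and still so for the second after the job is handed in, with the robot touching nothing.
It also fails if it takes over 72 s, if anything falls off the work surface, if the arm or the gripper's body presses on something with over 40 N, if the wrist force passes 120 N, or if a joint passes its speed limit or range.

ROBOT

A 7-joint arm with a two-finger parallel gripper is mounted at the origin on the work surface. World frame = base frame: x ahead of the robot, y to its left, z up, the work surface at z = 0. Lengths are in m, angles in rad, forces in N, time in s.
With the tool pointing down it reaches from about 0.4 to 0.875 m from the base axis. Payload 6.5 kg.
Tool frame: the origin (TCP) lies at the very end of the fingers, on their centre line; the grasp point (between the pads) lies 19 mm behind it; z points along the fingers, y is the direction in which the jaws open and shut (so a half turn about z gives the same grasp; the last joint's range is limited). The gripper opens to 85 mm and grips with 20 to 120 N. Pads are 22 mm wide; open, the fingers measure 114 mm over their backs; the gripper's body (76 mm by 85 mm) begins 54 mm behind the grasp point. The pads swing forward as they close: fully open they stand 13 mm farther back than shut.
Start: joints at [-0.066, 0.536, -0.004, 1.538, 0.003, 1.067, -0.071], TCP at [0.65, 0, 0.231] pointing down, gripper open.
Joint ranges: [-2.7, 2.7], [-0.37, 2.16], [-1.27, 1.26], [0.24, 2.4], [-1.31, 4.45], [0.19, 1.91], [-2.76, 2.76]. Speed limits (rad/s): [2.39, 2.39, 3.14, 3.14, 3.14, 3.14, 3.14].

INTERFACE

Orientations are given as a unit quaternion [w, x, y, z].
In Python, from plant import arm, read_camera, camera_params, job gives the robot as it stands. The module is installed in compiled form; this text tells all that it offers.
- The arm moves only by the tool apply_moves, never from a script. Its arguments are lists of equal length, an entry for each row: "dp": the shift along the world's x, y, z in cm, a list of three; "spin": the turn about the world's z in degrees; "grip": the closure, from -1 (fully open) to 1 (shut). In form: {"dp": [[tx, ty, tz], ...], "spin": [spin, ...], "grip": [grip, ...]}. A call has exactly 10 rows; each row is the pose to reach, as a shift and turn from the pose commanded when the call began; what a row does not reach only later rows make up. A row lasts 1/10 s, in which the tool goes at most 50 mm and 8.59 degrees, less where a joint would pass 70% of its speed; a pose out of reach is approached as far as the arm can. A call with a gripper value outside its range is refused whole. The fingers move at their own pace and stop on an object; the grip force is fixed at half the most. Time passes only in rows, so rows that repeat a pose let the fingers close, or fill a call up. It gives the time, the measured TCP pose, the force and the opening at its end, in the units of the state.
- arm.sense(): the state, without advancing time (a new reading comes with each control period).
- read_camera(name): name is "scene" or "side" or "wrist"; returns (picture, depth): 384x512x3 uint8, blue, green, red; 384x512 float32, m along the optical axis (not along the pixel's ray), 0 where there is no reading.
- camera_params(name): a dict with "fx", "fy", "cx", "cy" (pixels), "R" (3x3) and "t" (3): a world point X has camera coordinates R X + t; the wrist camera has in their place "tool_from_camera" (4x4, takes a point from camera to tool coordinates, whose origin is the TCP and whose axes are the flange's). Camera axes: x right, y down, z forward; pixel columns grow to the right and rows downward; lengths in m; the calibration is good to about 2 mm. A picture is of the moment at which its call begins: read the wrist's pose just before it. camera_params takes no time and is no camera call.
- job.close_job(): hands the job in, once; it reports no verdict.
The state is a dict: "t": time; "q": joint angles; "dq": joint speeds; "effort": joint torques, N m; "eef_pos": TCP position; "tcp_rot": TCP orientation; "force": force on the tool from outside, world axes, zero at the start; "wrist_torque": the same for the moment, N m; "grip_width": opening from 0.0 (shut) to 1.0 (fully open).
Only numpy, scipy, OpenCV 4.12 (cv2) and the standard library are available. Lean on these libraries where they do the work, as an engineer would, in place of code of your own. Each camera call takes 0.05 s, during which the arm holds its last target. There are 200 camera calls.

## Working session

There is one attempt and no reset: what is moved stays moved. The work goes in short steps, Python scripts to look and compute and a tool call to move; the robot and the scene stay as the last step left them, time stands still between calls to the robot, and variables do not carry over. Pictures are saved under pics/ and viewed, about 8 in all and at most 12, crops included, and the job is handed in when it is done.

Besides the shell and the picture viewer there is one more tool, called in YAML: its name, and indented under it one key for each argument. apply_moves: Moves the arm, as the interface text tells. Its arguments: {"type":"object","properties":{"dp":{"type":"array","items":{"type":"array","items":{"type":"number"}}},"spin":{"type":"array","items":{"type":"number"}},"grip":{"type":"array","items":{"type":"number"}}},"required":["dp","spin","grip"]}

```bash
mkdir -p pics
cat > h.py <<'E'
import numpy as np, cv2
from plant import arm, read_camera, camera_params, job
def ray(name,u,v,z):
    p=camera_params(name); R=np.array(p["R"]);t=np.array(p["t"])
    c=-R.T@t; d=R.T@np.array([(u-p["cx"])/p["fx"],(v-p["cy"])/p["fy"],1]); s=(z-c[2])/d[2]; return c+s*d
def cloud(name,dep):
    p=camera_params(name); R=np.array(p["R"]);t=np.array(p["t"])
    v,u=np.mgrid[:384,:512]; P=np.stack([(u-p["cx"])/p["fx"]*dep,(v-p["cy"])/p["fy"]*dep,dep],-1)
    return (P-t)@R
E
python3 - <<'E'
from h import *
a,d=read_camera("scene");b,e=read_camera("side")
np.savez("s0.npz",a=a,d=d,b=b,e=e)
cv2.imwrite("pics/scene.png",a);cv2.imwrite("pics/side.png",b)
for n in("scene","side"):
    p=camera_params(n);print(n,p["fx"],-np.array(p["R"]).T@p["t"],np.array(p["R"]).round(2).tolist())
s=arm.sense();print(s)
E
```

```text
scene 487.40138968901454 [1.09201605 0.53640473 1.15855357] [[-0.62, 0.78, -0.0], [0.64, 0.5, -0.58], [-0.45, -0.36, -0.81]]
side 346.5525557825836 [ 0.2949945  -0.7084928   0.51254979] [[0.98, -0.2, -0.02], [-0.12, -0.5, -0.86], [0.16, 0.84, -0.51]]
{'t': 0.1, 'q': array([-0.06617612,  0.53708416, -0.00447139,  1.53879821,  0.00259186,
        1.067299  , -0.07122602]), 'dq': array([-1.32463390e-03, -8.01393150e-04,  1.25471488e-03, -3.59671463e-03,
        7.66472100e-05,  1.09360747e-04,  1.23795426e-04]), 'effort': array([ 3.24486806e-03, -5.84563243e+01,  1.05254464e+00, -2.59778756e+01,
        1.26798821e-02,  4.59515359e-03, -1.40434165e-05]), 'eef_pos': array([ 6.49416736e-01, -7.97186683e-06,  2.30495116e-01]), 'tcp_rot': array([-5.25731466e-04,  7.07090260e-01,  7.07122859e-01, -5.91674040e-04]), 'force': array([ 0.30206843, -0.00284745,  0.67530245]), 'wrist_torque': array([-0.00094839, -0.05577844,  0.03162588]), 'grip_width': 0.9997964085029895}
```

View pics/scene.png

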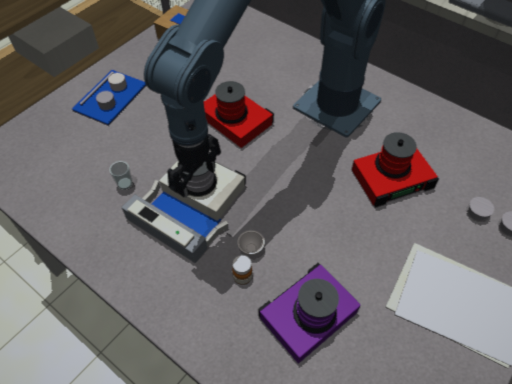

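View pics/side.png

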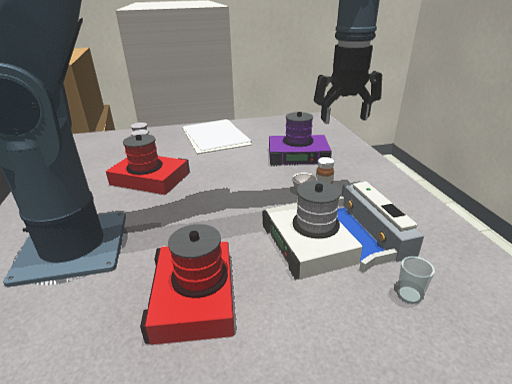

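The scene view shows the white shaker at about (205,185), the dock wall at (165,225) and the mortar and jar at (250,243) and (242,267). In the side view the shaker is at (310,240), the dock at (385,220) and the beaker at (413,280).

Run:
```python
from h import *
z=np.load("s0.npz")
for n,i,dd in(("scene","a","d"),("side","b","e")):
    P=cloud(n,z[dd]);im=z[i].astype(int);ok=z[dd]>0
    mn,mx=im.min(-1),im.max(-1)
    X=P[...,0];Y=P[...,1];Z=P[...,2]
    reg=ok&(X>.4)&(X<.95)&(abs(Y)<.35)
    w=reg&(mn>110)&(mx-mn<40)&(Z>.04)&(Z<.056)
    k,l,st,c=cv2.connectedComponentsWithStats(w.astype(np.uint8))
    for j in range(1,k):
        if st[j,4]<60: continue
        q=P[l==j]; r=cv2.minAreaRect((q[:,:2]*1000).astype(np.float32)); print(n,"white",st[j],np.median(q[:,2]).round(4),r)
    b=reg&(im[...,0]>im[...,2]+60)&(Z<.05)
    q=P[b]; print(n,"blue",len(q),np.median(q[:,2]),cv2.minAreaRect((q[:,:2]*1000).astype(np.float32)))
    t=reg&(Z>.056)&(Z<.066)&(mx-mn<60)
    k,l,st,c=cv2.connectedComponentsWithStats(t.astype(np.uint8))
    for j in range(1,k):
        if st[j,4]<60: continue
        q=P[l==j]; r=cv2.minAreaRect((q[:,:2]*1000).astype(np.float32)); print(n,"z60",st[j],r)
a=cv2.resize(z["a"][140:290,100:290],None,fx=3,fy=3,interpolation=cv2.INTER_CUBIC)
b=cv2.resize(z["b"][150:310,240:450],None,fx=2.7,fy=2.7,interpolation=cv2.INTER_CUBIC)[:450]
a=cv2.resize(z["a"][140:290,115:265],(400,400));b=cv2.resize(z["b"][150:310,250:410+40],(400,320))
cv2.imwrite("pics/c1.png",np.hstack([a,np.vstack([b,np.zeros((80,400,3),np.uint8)])]))
```

```text
scene white [194 163  50  48 894] 0.0502 ((531.552490234375, -65.9508056640625), (147.32933044433594, 98.62660217285156), 6.8814287185668945)
scene blue 1142 0.0012597938580288207 ((635.7589111328125, -100.90036010742188), (60.9632453918457, 199.5011749267578), 4.84138822555542)
scene z60 [186 172  31  25 127] ((557.5928955078125, -87.56324768066406), (47.020137786865234, 99.24998474121094), 78.54397583007812)
scene z60 [121 195  84  60 651] ((716.9710083007812, -92.9716796875), (56.490989685058594, 250.69149780273438), 4.1706976890563965)
side white [ 266  203   96   63 2292] 0.0507 ((537.0873413085938, -117.52010345458984), (142.7875518798828, 201.49703979492188), 6.486095905303955)
side white [405 266  23  11 134] 0.0491 ((680.4617919921875, -296.3483581542969), (12.362539291381836, 38.320343017578125), 47.65779495239258)
side white [399 274  20  18  98] 0.0479 ((648.9635009765625, -317.6666564941406), (11.609926223754883, 40.1277961730957), 22.390560150146484)
side blue 793 0.0014078849633513079 ((667.48828125, -104.7891845703125), (217.21658325195312, 69.61043548583984), 81.9394302368164)
side z60 [287 139  27   7  86] ((666.195556640625, 327.6921081542969), (36.23140335083008, 90.94425964355469), 85.36536407470703)
side z60 [343 182  81  60 828] ((712.4749145507812, -95.18788146972656), (55.77015686035156, 252.18145751953125), 4.927222728729248)
side z60 [293 215  47  23 306] ((543.3704833984375, -130.3638916015625), (72.91356658935547, 102.64720153808594), 63.13977813720703)
side z60 [404 262  27  14 127] ((679.8019409179688, -299.2475891113281), (19.710603713989258, 44.489036560058594), 42.698368072509766)
side z60 [400 269  32  17 126] ((656.7809448242188, -322.5365295410156), (21.617473602294922, 51.925201416015625), 47.90508270263672)
```

View pics/c1.png

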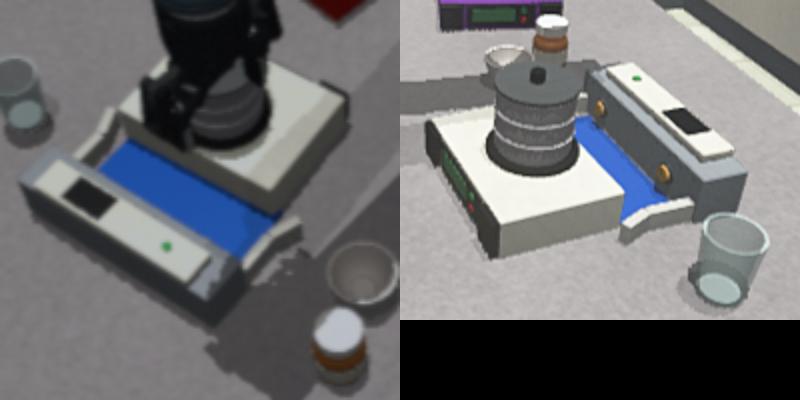

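Run:
```python
from h import *
p=camera_params("wrist");print(np.array(p["tool_from_camera"]).round(3),p["fx"])
```

```text
[[-0.    -0.95  -0.312  0.081]
 [ 1.    -0.     0.001 -0.001]
 [-0.001 -0.312  0.95  -0.143]
 [ 0.     0.     0.     1.   ]] 322.74440147020897
```

apply_moves:
  dp:
    - [-2,-2,0]
    - [-4,-4,0]
    - [-6.5,-6.5,0]
    - [-9,-9,0]
    - [-12,-12,0]
    - [-15,-15,0]
    - [-18,-17.5,0]
    - [-20.5,-19.5,0]
    - [-22,-20.5,0]
    - [-22,-20.5,0]
  spin: [8,16,24,32,40,48,56,64,72,80]
  grip: [1,1,1,1,1,1,1,1,1,1]

```text
t: 1.1
eef_pos: [0.4271, -0.2071, 0.2309]
tcp_rot: [-0.001, 0.087, 0.996, -0.0]
force: [0.0, -0.2, 0.1]
grip_width: -0.0
```

```bash
cat >> h.py <<'E'
DK=None
def meas(save=None,dock=False):
    out={}
    for n in("scene","side"):
        im,dep=read_camera(n)
        if save: cv2.imwrite(f"pics/{save}_{n}.png",im)
        P=cloud(n,dep);im=im.astype(int);ok=dep>0
        mn,mx=im.min(-1),im.max(-1);X,Y,Z=P[...,0],P[...,1],P[...,2]
        g=ok&(mn>100)&(mx-mn<45)&(Z>.045)&(Z<.055)&(X>.42)&(X<.72)&(Y>-.26)&(Y<.03)
        k,l,st,c=cv2.connectedComponentsWithStats(g.astype(np.uint8))
        q=P[l==1+np.argmax(st[1:,4])]; r=cv2.minAreaRect((q[:,:2]*1000).astype(np.float32))
        print(n,"shaker",len(q),np.round(r[0],1),np.round(r[1],1),round(r[2],2))
        out[n]=r
        if dock:
            t=ok&(Z>.052)&(Z<.068)&(X>.66)&(X<.78)&(Y>-.26)&(Y<.06)
            k,l,st,c=cv2.connectedComponentsWithStats(t.astype(np.uint8))
            q=P[l==1+np.argmax(st[1:,4])]; r=cv2.minAreaRect((q[:,:2]*1000).astype(np.float32))
            print(n,"dock",len(q),np.round(r[0],1),np.round(r[1],1),round(r[2],2))
    s=arm.sense();print("tcp",s["eef_pos"].round(4),"F",s["force"].round(2),"t",s["t"])
    return out
E
python3 -c "
from h import *
meas('m1',True)"
```

```text
scene shaker 701 [530.3 -52.2] [143.3  75.2] 4.84
scene dock 739 [716.7 -93.2] [ 58.  253.7] 4.13
side shaker 2200 [ 537.2 -117.9] [142.2 200.9] 6.56
side dock 1023 [713.3 -96.1] [ 56.2 250.4] 4.27
tcp [ 0.4293 -0.2054  0.2312] F [0.37 0.65 0.69] t 1.2
```

View pics/m1_scene.png

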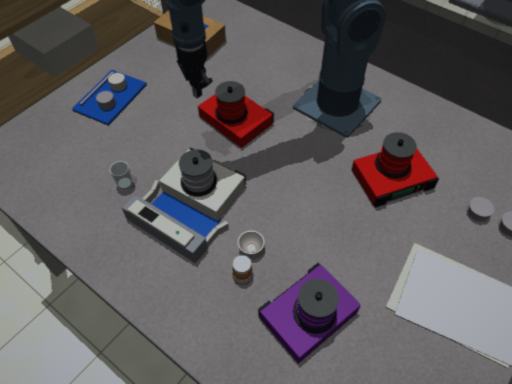

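Run:
```python
s=open("h.py").read()
s=s.replace("q=P[l==1+np.argmax(st[1:,4])]; r=cv2.minAreaRect((q[:,:2]*1000).astype(np.float32))\n        print(n,\"shaker\"","q=P[np.isin(l,[j for j in range(1,k) if st[j,4]>60])]; r=cv2.minAreaRect((q[:,:2]*1000).astype(np.float32))\n        print(n,\"shaker\"")
open("h.py","w").write(s)
from h import *
meas()
for n in("scene","side"):
    im,dep=read_camera(n);P=cloud(n,dep);i=im.astype(int)
    m=(dep>0)&(i[...,2]>90)&(i[...,1]<50)&(i[...,0]<50)&(P[...,2]>.04)&(P[...,2]<.056)
    k,l,st,c=cv2.connectedComponentsWithStats(m.astype(np.uint8))
    for j in range(1,k):
        if st[j,4]>150: r=cv2.minAreaRect((P[l==j][:,:2]*1000).astype(np.float32));print(n,"red",cv2.boxPoints(r).round().tolist())
```

```text
scene shaker 1058 [ 537.7 -116. ] [144.3 201.8] 6.45
side shaker 2195 [ 536.8 -117.9] [141.1 201.4] 6.72
tcp [ 0.4301 -0.2047  0.2312] F [-0.26  0.18 -0.06] t 1.3
scene red [[186.0, -308.0], [332.0, -324.0], [354.0, -125.0], [208.0, -109.0]]
scene red [[41.0, 288.0], [213.0, 184.0], [287.0, 306.0], [115.0, 410.0]]
side red [[30.0, 253.0], [216.0, 181.0], [230.0, 216.0], [44.0, 288.0]]
side red [[191.0, -314.0], [329.0, -328.0], [329.0, -324.0], [191.0, -310.0]]
```

Geometry: the shaker's origin is about (535, -117) mm with yaw 6.5°. The dock's is about (612, -102) mm with yaw 4.2°, so it needs about 78 mm forward and 9 mm left. I'll start with the right pad.

apply_moves:
  dp:
    - [0.4,-0.2,-4]
    - [0.8,-0.3,-8]
    - [0.8,-0.4,-12]
    - [0.8,-0.4,-16]
    - [0.8,-0.4,-19]
    - [0.8,-0.4,-21]
    - [0.8,-0.4,-21.6]
    - [1.2,-0.4,-21.6]
    - [1.6,-0.4,-21.6]
    - [2.0,-0.4,-21.6]
  spin: [6,12,18,18,18,18,18,18,18,18]
  grip: [1,1,1,1,1,1,1,1,1,1]

```text
t: 2.4
eef_pos: [0.4516, -0.2093, 0.0165]
tcp_rot: [0.001, -0.07, 0.998, -0.001]
force: [-0.1, -0.4, 0.6]
grip_width: 0.002
```

```bash
python3 -c "
from h import *
print(arm.sense()['force'],arm.sense()['eef_pos'])"
```

```text
[-0.1293864  -0.38131398  0.57446835] [ 0.45163349 -0.20933441  0.01653392]
```

apply_moves:
  dp:
    - [0.4,0,0]
    - [0.8,0,0]
    - [1.1,-0.1,0]
    - [1.35,-0.15,0]
    - [1.6,-0.2,0]
    - [1.85,-0.3,0]
    - [2.1,-0.4,0]
    - [2.35,-0.5,0]
    - [2.6,-0.5,0]
    - [2.6,-0.5,0]
  spin: [0,0,0,0,0,0,0,0,0,0]
  grip: [1,1,1,1,1,1,1,1,1,1]

```text
t: 3.4
eef_pos: [0.4735, -0.215, 0.0149]
tcp_rot: [-0.002, -0.069, 0.998, -0.0]
force: [-4.8, -2.7, 0.7]
grip_width: -0.001
```

```bash
cat >> h.py <<'E'
def pose():
    r=meas(); c=[];y=[]
    for v in r.values():
        if v[1][1]<190: continue
        a=np.radians(v[2]);c.append(np.array(v[0])-2.5*np.array([np.cos(a),np.sin(a)]));y.append(v[2])
    c=np.mean(c,0);y=np.mean(y);a=np.radians(y);R=np.array([[np.cos(a),-np.sin(a)],[np.sin(a),np.cos(a)]])
    b=np.radians(4.2);B=np.array([[np.cos(b),np.sin(b)],[-np.sin(b),np.cos(b)]])
    print("origin",c.round(1),"yaw",round(y,2),"in dock",(B@(c-[612.3,-102.1])).round(1),"relyaw",round(y-4.2,2))
    print("padL",(c+R@[-75,81]).round(1),"padR",(c+R@[-75,-81]).round(1))
E
python3 -c "
from h import *
pose()"
```

```text
scene shaker 1261 [ 545.2 -115.9] [146.1 201.9] 12.07
side shaker 1183 [ 543.7 -117.2] [139.9 201.9] 13.39
tcp [ 0.4735 -0.215   0.0148] F [-5.03 -1.49  0.78] t 3.5
origin [ 542.  -117.1] yaw 12.73 in dock [-71.2  -9.8] relyaw 8.53
padL [451.  -54.6] padR [ 486.7 -212.6]
```

apply_moves:
  dp:
    - [-1.5,0.2,0]
    - [-2.8,1,0]
    - [-4,4,0]
    - [-5,8,0]
    - [-5.1,12,0]
    - [-5.1,15,0]
    - [-5.1,15.8,0]
    - [-4.7,15.8,0]
    - [-4.2,15.8,0]
    - [-3.8,15.8,0]
  spin: [0,0,0,0,0,0,0,0,0,0]
  grip: [1,1,1,1,1,1,1,1,1,1]

```text
t: 4.5
eef_pos: [0.439, -0.0577, 0.0154]
tcp_rot: [0.0, -0.068, 0.998, -0.0]
force: [-0.3, -0.1, -0.6]
grip_width: -0.003
```

apply_moves:
  dp:
    - [0.3,0.1,0]
    - [0.6,0.2,0]
    - [0.9,0.3,0]
    - [1.2,0.4,0]
    - [1.5,0.6,0]
    - [1.8,0.7,0]
    - [2.1,0.9,0]
    - [2.4,1.1,0]
    - [2.7,1.2,0]
    - [2.7,1.2,0]
  spin: [0,0,0,0,0,0,0,0,0,0]
  grip: [1,1,1,1,1,1,1,1,1,1]

```text
t: 5.5
eef_pos: [0.462, -0.0445, 0.0144]
tcp_rot: [-0.003, -0.069, 0.998, 0.0]
force: [-5.7, 1.0, -0.6]
grip_width: -0.0
```

```bash
python3 -c "
from h import *
pose()"
```

```text
scene shaker 1175 [ 557.9 -115.9] [143.8 202.4] 4.01
side shaker 2119 [ 556.5 -117.3] [142.7 200.9] 3.58
tcp [ 0.462  -0.0445  0.0144] F [-5.32  1.13 -0.51] t 5.6
origin [ 554.7 -116.7] yaw 3.79 in dock [-58.5 -10.4] relyaw -0.41
padL [474.5 -40.9] padR [ 485.3 -202.5]
```

apply_moves:
  dp:
    - [-1,-0.3,0]
    - [-2,-1.5,0]
    - [-2.2,-4.5,0]
    - [-2,-8,0]
    - [-1.5,-11.5,0]
    - [-1,-14.5,0]
    - [-0.6,-15.9,0]
    - [-0.2,-15.9,0]
    - [0.2,-15.9,0]
    - [0.6,-15.9,0]
  spin: [0,0,0,0,0,0,0,0,0,0]
  grip: [1,1,1,1,1,1,1,1,1,1]

```text
t: 6.6
eef_pos: [0.4713, -0.201, 0.0152]
tcp_rot: [-0.0, -0.071, 0.997, 0.001]
force: [-1.0, 0.1, 0.4]
grip_width: -0.0
```

apply_moves:
  dp:
    - [0.3,0,0]
    - [0.6,-0.1,0]
    - [0.9,-0.1,0]
    - [1.2,-0.2,0]
    - [1.5,-0.3,0]
    - [1.8,-0.4,0]
    - [2.1,-0.5,0]
    - [2.4,-0.6,0]
    - [2.7,-0.7,0]
    - [3.0,-0.8,0]
  spin: [0,0,0,0,0,0,0,0,0,0]
  grip: [1,1,1,1,1,1,1,1,1,1]

```text
t: 7.6
eef_pos: [0.4978, -0.2102, 0.0145]
tcp_rot: [-0.003, -0.07, 0.998, 0.001]
force: [-7.1, -0.9, 2.3]
grip_width: -0.001
```

```bash
python3 -c "
from h import *
pose()"
```

```text
scene shaker 1297 [ 568.5 -114.1] [145.2 202.4] 12.55
side shaker 1197 [ 567.5 -115.4] [141.  202.5] 14.44
tcp [ 0.4987 -0.2104  0.0145] F [-4.4  -2.1   0.11] t 7.7
origin [ 565.6 -115.3] yaw 13.49 in dock [-47.5  -9.8] relyaw 9.29
padL [473.8 -54.1] padR [ 511.6 -211.6]
```

apply_moves:
  dp:
    - [-1.5,0.2,0]
    - [-3,1.2,0]
    - [-4.5,4,0]
    - [-5.5,8,0]
    - [-5.6,12,0]
    - [-5.6,15,0]
    - [-5.3,15.6,0]
    - [-4.9,15.6,0]
    - [-4.4,15.6,0]
    - [-4,15.6,0]
  spin: [0,0,0,0,0,0,0,0,0,0]
  grip: [1,1,1,1,1,1,1,1,1,1]

```text
t: 8.7
eef_pos: [0.4617, -0.0563, 0.0153]
tcp_rot: [0.0, -0.069, 0.998, -0.0]
force: [0.5, 0.2, -0.3]
grip_width: 0.002
```

apply_moves:
  dp:
    - [0.2,0.1,0]
    - [0.4,0.2,0]
    - [0.6,0.2,0]
    - [0.8,0.3,0]
    - [1.0,0.4,0]
    - [1.2,0.4,0]
    - [1.4,0.5,0]
    - [1.6,0.6,0]
    - [1.7,0.6,0]
    - [1.7,0.6,0]
  spin: [0,0,0,0,0,0,0,0,0,0]
  grip: [1,1,1,1,1,1,1,1,1,1]

```text
t: 9.7
eef_pos: [0.4745, -0.049, 0.0143]
tcp_rot: [-0.003, -0.07, 0.998, 0.0]
force: [-6.2, 1.4, 0.3]
grip_width: -0.001
```

```bash
python3 -c "
from h import *
pose()"
```

```text
scene shaker 1166 [ 576.  -114.7] [144.7 202.8] 9.2
side shaker 2109 [ 574.5 -116.1] [142.2 200.7] 8.63
tcp [ 0.4746 -0.049   0.0144] F [-7.37  2.69  0.3 ] t 9.8
origin [ 572.8 -115.8] yaw 8.92 in dock [-40.4 -10.8] relyaw 4.72
padL [486.1 -47.4] padR [ 511.2 -207.4]
```

apply_moves:
  dp:
    - [-1,-0.3,0]
    - [-1.8,-1.5,0]
    - [-1.8,-4.5,0]
    - [-1.5,-8,0]
    - [-0.8,-11.5,0]
    - [0,-14.5,0]
    - [0.6,-15.8,0]
    - [1.0,-15.8,0]
    - [1.4,-15.8,0]
    - [1.8,-15.8,0]
  spin: [0,0,0,0,0,0,0,0,0,0]
  grip: [1,1,1,1,1,1,1,1,1,1]

```text
t: 10.8
eef_pos: [0.4962, -0.2048, 0.0152]
tcp_rot: [-0.0, -0.071, 0.997, 0.001]
force: [0.3, -0.2, -0.3]
grip_width: 0.001
```

apply_moves:
  dp:
    - [0.3,0,0]
    - [0.6,0,0]
    - [0.9,-0.1,0]
    - [1.2,-0.1,0]
    - [1.5,-0.2,0]
    - [1.8,-0.3,0]
    - [2.0,-0.3,0]
    - [2.2,-0.4,0]
    - [2.4,-0.4,0]
    - [2.4,-0.4,0]
  spin: [0,0,0,0,0,0,0,0,0,0]
  grip: [1,1,1,1,1,1,1,1,1,1]

```text
t: 11.8
eef_pos: [0.5172, -0.211, 0.0145]
tcp_rot: [-0.003, -0.07, 0.998, 0.0]
force: [-5.3, -2.8, 0.6]
grip_width: -0.001
```

```bash
python3 -c "
from h import *
pose()"
```

```text
scene shaker 1336 [ 584.1 -112.3] [146.3 201.3] 15.55
side shaker 1214 [ 582.8 -114. ] [142.  201.4] 16.2
tcp [ 0.5172 -0.2111  0.0145] F [-4.86 -1.93 -0.51] t 11.9
origin [ 581.1 -113.8] yaw 15.87 in dock [-32.   -9.4] relyaw 11.67
padL [486.8 -56.4] padR [ 531.1 -212.2]
```

apply_moves:
  dp:
    - [-1.5,0.2,0]
    - [-3,1.2,0]
    - [-4.5,4,0]
    - [-5.8,8,0]
    - [-6.2,12,0]
    - [-6.2,14.8,0]
    - [-6,15.4,0]
    - [-5.6,15.4,0]
    - [-5.2,15.4,0]
    - [-4.8,15.4,0]
  spin: [0,0,0,0,0,0,0,0,0,0]
  grip: [1,1,1,1,1,1,1,1,1,1]

```text
t: 12.9
eef_pos: [0.4726, -0.0585, 0.0153]
tcp_rot: [0.0, -0.069, 0.998, -0.0]
force: [-0.4, -0.2, 0.4]
grip_width: 0.001
```

apply_moves:
  dp:
    - [0.3,0.1,0]
    - [0.6,0.2,0]
    - [0.9,0.3,0]
    - [1.2,0.4,0]
    - [1.4,0.5,0]
    - [1.6,0.6,0]
    - [1.8,0.7,0]
    - [2.0,0.8,0]
    - [2.2,0.9,0]
    - [2.2,0.9,0]
  spin: [0,0,0,0,0,0,0,0,0,0]
  grip: [1,1,1,1,1,1,1,1,1,1]

```text
t: 13.9
eef_pos: [0.4906, -0.0481, 0.0143]
tcp_rot: [-0.003, -0.07, 0.998, 0.0]
force: [-5.5, 1.7, 0.5]
grip_width: 0.005
```

```bash
python3 -c "
from h import *
pose()
meas('m2')"
```

```text
scene shaker 1207 [ 592.7 -111.6] [144.1 201. ] 9.74
side shaker 2089 [ 591.2 -113.5] [141.2 202. ] 9.74
tcp [ 0.4906 -0.0481  0.0143] F [-6.26  2.13 -0.63] t 14.0
origin [ 589.5 -113. ] yaw 9.74 in dock [-23.6  -9.2] relyaw 5.54
padL [501.9 -45.8] padR [ 529.3 -205.5]
scene shaker 1205 [ 592.9 -112.8] [144.6 202.2] 9.64
side shaker 2079 [ 590.8 -113.8] [142.3 203.7] 10.22
tcp [ 0.4906 -0.0481  0.0143] F [-6.1   2.09 -0.01] t 14.1
```

View pics/m2_side.png

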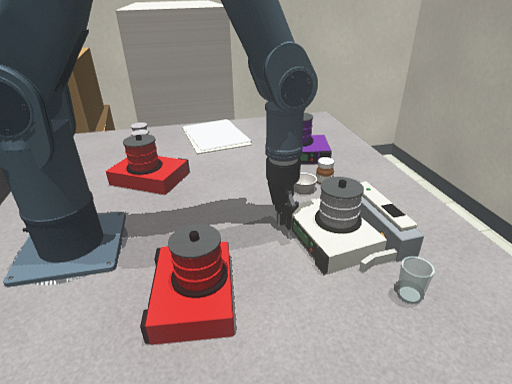

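apply_moves:
  dp:
    - [-1,-0.3,0]
    - [-1.8,-1.5,0]
    - [-1.8,-4.5,0]
    - [-1.5,-8,0]
    - [-0.8,-11.5,0]
    - [0,-14.5,0]
    - [0.6,-15.8,0]
    - [1.0,-15.8,0]
    - [1.4,-15.8,0]
    - [1.8,-15.8,0]
  spin: [0,0,0,0,0,0,0,0,0,0]
  grip: [1,1,1,1,1,1,1,1,1,1]

```text
t: 15.1
eef_pos: [0.5123, -0.2037, 0.0152]
tcp_rot: [-0.0, -0.071, 0.997, 0.001]
force: [0.6, 0.3, -0.1]
grip_width: 0.003
```

apply_moves:
  dp:
    - [0.3,0,0]
    - [0.5,0,0]
    - [0.7,-0.1,0]
    - [0.9,-0.1,0]
    - [1.1,-0.2,0]
    - [1.3,-0.2,0]
    - [1.5,-0.2,0]
    - [1.7,-0.3,0]
    - [1.9,-0.3,0]
    - [1.9,-0.3,0]
  spin: [0,0,0,0,0,0,0,0,0,0]
  grip: [1,1,1,1,1,1,1,1,1,1]

```text
t: 16.1
eef_pos: [0.5282, -0.21, 0.0145]
tcp_rot: [-0.003, -0.069, 0.998, -0.0]
force: [-5.8, -1.6, 1.1]
grip_width: 0.003
```

```bash
python3 -c "
from h import *
pose()"
```

```text
scene shaker 1345 [ 599.7 -110.7] [142.5 201.9] 14.74
side shaker 1180 [ 597.2 -113.5] [141.4 200.4] 14.45
tcp [ 0.5282 -0.21    0.0146] F [-5.2  -1.24  0.66] t 16.2
origin [ 596.  -112.7] yaw 14.59 in dock [-17.   -9.4] relyaw 10.39
padL [503.  -53.2] padR [ 543.9 -210. ]
```

apply_moves:
  dp:
    - [-1.5,0.2,0]
    - [-3,1.2,0]
    - [-4.5,4,0]
    - [-5.5,8,0]
    - [-5.8,12,0]
    - [-5.8,14.8,0]
    - [-5.6,15.5,0]
    - [-5.2,15.5,0]
    - [-4.8,15.5,0]
    - [-4.4,15.5,0]
  spin: [0,0,0,0,-1,-2,-3,-3,-3,-3]
  grip: [1,1,1,1,1,1,1,1,1,1]

```text
t: 17.2
eef_pos: [0.4877, -0.0559, 0.0153]
tcp_rot: [0.0, -0.043, 0.999, -0.0]
force: [-0.2, -1.1, 0.8]
grip_width: 0.0
```

apply_moves:
  dp:
    - [0.3,0.1,0]
    - [0.6,0.2,0]
    - [0.9,0.3,0]
    - [1.2,0.5,0]
    - [1.5,0.6,0]
    - [1.8,0.8,0]
    - [2.1,0.9,0]
    - [2.4,1.1,0]
    - [2.6,1.2,0]
    - [2.6,1.2,0]
  spin: [0,0,0,0,0,0,0,0,0,0]
  grip: [1,1,1,1,1,1,1,1,1,1]

```text
t: 18.2
eef_pos: [0.5094, -0.0419, 0.0143]
tcp_rot: [-0.004, -0.044, 0.999, 0.0]
force: [-7.0, 2.3, 0.8]
grip_width: -0.003
```

```bash
python3 -c "
from h import *
pose()"
```

```text
scene shaker 1232 [ 608.2 -110.7] [143.5 202.8] 6.77
side shaker 2059 [ 606.  -112.3] [142.4 201.2] 6.54
tcp [ 0.5093 -0.0419  0.0143] F [-6.61  1.57  1.05] t 18.3
origin [ 604.6 -111.8] yaw 6.66 in dock [-8.4 -9.1] relyaw 2.46
padL [520.7 -40. ] padR [ 539.5 -200.9]
```

apply_moves:
  dp:
    - [-1,-0.3,0]
    - [-1.8,-1.5,0]
    - [-1.8,-4.5,0]
    - [-1.6,-8,0]
    - [-1.2,-11.5,0]
    - [-0.6,-14.5,0]
    - [-0.2,-15.9,0]
    - [0.2,-15.9,0]
    - [0.6,-15.9,0]
    - [1.0,-15.9,0]
  spin: [0,0,0,0,0,0,0,0,0,0]
  grip: [1,1,1,1,1,1,1,1,1,1]

```text
t: 19.3
eef_pos: [0.5234, -0.1986, 0.0152]
tcp_rot: [-0.0, -0.045, 0.999, 0.001]
force: [0.1, 1.1, 0.7]
grip_width: -0.001
```

apply_moves:
  dp:
    - [0.2,0,0]
    - [0.4,0,0]
    - [0.5,0,0]
    - [0.6,0,0]
    - [0.7,0,0]
    - [0.8,0,0]
    - [0.9,0,0]
    - [1.0,0,0]
    - [1.1,-0.1,0]
    - [1.2,-0.1,0]
  spin: [0,0,0,0,0,0,0,0,0,0]
  grip: [1,1,1,1,1,1,1,1,1,1]

```text
t: 20.3
eef_pos: [0.531, -0.2025, 0.0144]
tcp_rot: [-0.004, -0.043, 0.999, 0.0]
force: [-9.6, -2.0, 4.6]
grip_width: 0.002
```

```bash
python3 -c "
from h import *
pose()"
```

```text
scene shaker 1328 [ 610.9 -110.8] [143.7 202.6] 8.6
side shaker 1150 [ 612.  -112.5] [146.7 202.3] 9.15
tcp [ 0.5311 -0.2026  0.0144] F [-8.09 -1.64  3.32] t 20.4
origin [ 609. -112.] yaw 8.88 in dock [-4.1 -9.7] relyaw 4.68
padL [522.4 -43.6] padR [ 547.4 -203.6]
```

apply_moves:
  dp:
    - [-1.5,0.2,0]
    - [-2.8,1.2,0]
    - [-4,4,0]
    - [-4.3,8,0]
    - [-4.3,12,0]
    - [-4.3,14.8,0]
    - [-4.1,15.7,0]
    - [-3.7,15.7,0]
    - [-3.3,15.7,0]
    - [-2.8,15.7,0]
  spin: [0,0,0,0,0,0,0,0,0,0]
  grip: [1,1,1,1,1,1,1,1,1,1]

```text
t: 21.4
eef_pos: [0.5076, -0.0472, 0.0153]
tcp_rot: [0.0, -0.042, 0.999, -0.001]
force: [0.6, -0.6, 0.2]
grip_width: -0.0
```

apply_moves:
  dp:
    - [0.2,0,0]
    - [0.4,0.1,0]
    - [0.6,0.2,0]
    - [0.8,0.3,0]
    - [1.0,0.3,0]
    - [1.2,0.4,0]
    - [1.4,0.5,0]
    - [1.6,0.6,0]
    - [1.8,0.7,0]
    - [1.8,0.7,0]
  spin: [0,0,0,0,0,0,0,0,0,0]
  grip: [1,1,1,1,1,1,1,1,1,1]

```text
t: 22.4
eef_pos: [0.5193, -0.0379, 0.0139]
tcp_rot: [-0.006, -0.044, 0.999, 0.0]
force: [-11.9, 1.5, 4.5]
grip_width: 0.001
```

```bash
python3 -c "
from h import *
pose()"
```

```text
scene shaker 1237 [ 614.5 -109.1] [145.2 202.7] 3.5
side shaker 2037 [ 615.6 -110.2] [147.4 201.7] 4.03
tcp [ 0.5193 -0.0379  0.0139] F [-10.73   1.47   3.91] t 22.5
origin [ 612.5 -109.8] yaw 3.76 in dock [-0.3 -7.7] relyaw -0.44
padL [532.4 -33.9] padR [ 543.  -195.6]
```

apply_moves:
  dp:
    - [-1,-0.3,0]
    - [-2,-1.5,0]
    - [-2.4,-4.5,0]
    - [-2.4,-8,0]
    - [-2.2,-11.5,0]
    - [-1.8,-14.5,0]
    - [-1.4,-15.8,0]
    - [-1,-15.8,0]
    - [-0.6,-15.8,0]
    - [-0.2,-15.8,0]
  spin: [0,0,0,0,0,0,0,0,0,0]
  grip: [1,1,1,1,1,1,1,1,1,1]

```text
t: 23.5
eef_pos: [0.5236, -0.1936, 0.0153]
tcp_rot: [0.0, -0.045, 0.999, 0.001]
force: [0.3, -0.7, 0.3]
grip_width: 0.002
```

apply_moves:
  dp:
    - [0.2,0,0]
    - [0.4,0,0]
    - [0.6,0,0]
    - [0.8,0,0]
    - [1.0,0,0]
    - [1.2,0,0]
    - [1.3,0,0]
    - [1.4,0,0]
    - [1.5,0,0]
    - [1.5,0,0]
  spin: [0,0,0,0,0,0,0,0,0,0]
  grip: [1,1,1,1,1,1,1,1,1,1]

```text
t: 24.5
eef_pos: [0.533, -0.1974, 0.0142]
tcp_rot: [-0.005, -0.043, 0.999, -0.0]
force: [-10.7, -2.4, 4.2]
grip_width: 0.004
```

```bash
python3 -c "
from h import *
pose()"
```

```text
scene shaker 1286 [ 618.2 -107.8] [145.  202.9] 6.95
side shaker 1123 [ 616.9 -110.3] [144.6 202.7] 6.27
tcp [ 0.533  -0.1974  0.0142] F [-9.4  -2.3   3.36] t 24.6
origin [ 615.1 -109.4] yaw 6.61 in dock [ 2.2 -7.5] relyaw 2.41
padL [531.2 -37.5] padR [ 549.9 -198.5]
```

apply_moves:
  dp:
    - [-1.5,0.2,0]
    - [-3,1.2,0]
    - [-4,4,0]
    - [-4.2,8,0]
    - [-4.2,12,0]
    - [-4.2,14.8,0]
    - [-4,15.7,0]
    - [-3.5,15.7,0]
    - [-3,15.7,0]
    - [-2.6,15.7,0]
  spin: [0,0,0,0,0,0,0,0,0,0]
  grip: [1,1,1,1,1,1,1,1,1,1]

```text
t: 25.6
eef_pos: [0.5129, -0.0413, 0.0153]
tcp_rot: [0.0, -0.042, 0.999, -0.001]
force: [0.4, -0.1, -0.1]
grip_width: 0.001
```

apply_moves:
  dp:
    - [0.2,0,0]
    - [0.4,0.1,0]
    - [0.6,0.1,0]
    - [0.8,0.2,0]
    - [1.0,0.2,0]
    - [1.2,0.3,0]
    - [1.4,0.3,0]
    - [1.6,0.3,0]
    - [1.8,0.3,0]
    - [1.8,0.3,0]
  spin: [0,0,0,0,0,0,0,0,0,0]
  grip: [1,1,1,1,1,1,1,1,1,1]

```text
t: 26.6
eef_pos: [0.5214, -0.0362, 0.0133]
tcp_rot: [-0.008, -0.044, 0.999, -0.0]
force: [-16.7, 0.5, 7.1]
grip_width: 0.002
```

```bash
python3 -c "
from h import *
pose()"
```

```text
scene shaker 1179 [ 616.1 -109.5] [141.4 201.5] 4.6
side shaker 2032 [ 616.8 -109.9] [144.8 202.6] 4.38
tcp [ 0.5214 -0.0362  0.0133] F [-16.89  -0.1    6.55] t 26.7
origin [ 614.  -109.9] yaw 4.49 in dock [ 1.1 -7.9] relyaw 0.29
padL [532.9 -35. ] padR [ 545.6 -196.5]
```

apply_moves:
  dp:
    - [-1,-0.3,0]
    - [-2,-1.5,0]
    - [-2.6,-4.5,0]
    - [-2.6,-8,0]
    - [-2.4,-11.5,0]
    - [-2,-14.5,0]
    - [-1.6,-15.9,0]
    - [-1.2,-15.9,0]
    - [-0.8,-15.9,0]
    - [-0.5,-15.9,0]
  spin: [0,0,0,0,0,0,0,0,0,0]
  grip: [1,1,1,1,1,1,1,1,1,1]

```text
t: 27.7
eef_pos: [0.5258, -0.1925, 0.0153]
tcp_rot: [0.0, -0.045, 0.999, 0.001]
force: [-0.5, 0.7, -0.1]
grip_width: 0.001
```

apply_moves:
  dp:
    - [0.2,0,0]
    - [0.4,0,0]
    - [0.6,0,0]
    - [0.8,0,0]
    - [1.0,0,0]
    - [1.2,0,0]
    - [1.4,0,0]
    - [1.5,0,0]
    - [1.6,0,0]
    - [1.7,0,0]
  spin: [0,0,0,0,0,0,0,0,0,0]
  grip: [1,1,1,1,1,1,1,1,1,1]

```text
t: 28.7
eef_pos: [0.5333, -0.1958, 0.0133]
tcp_rot: [-0.008, -0.043, 0.999, 0.001]
force: [-18.3, -1.1, 8.6]
grip_width: 0.004
```

```bash
python3 -c "
from h import *
pose()"
```

```text
scene shaker 1236 [ 618.  -107.9] [141.1 201.6] 5.67
side shaker 1114 [ 617.5 -110.1] [142.3 201.7] 5.21
tcp [ 0.5333 -0.1958  0.0133] F [-17.75  -0.41   6.34] t 28.8
origin [ 615.3 -109.3] yaw 5.44 in dock [ 2.4 -7.4] relyaw 1.24
padL [532.9 -35.7] padR [ 548.3 -197. ]
```

apply_moves:
  dp:
    - [-1.5,0.2,0]
    - [-3,1.2,0]
    - [-4,4,0]
    - [-4.2,8,0]
    - [-4.2,12,0]
    - [-4.2,15,0]
    - [-3.8,15.9,0]
    - [-3.4,15.9,0]
    - [-3,15.9,0]
    - [-2.6,15.9,0]
  spin: [0,0,0,0,0,0,0,0,0,0]
  grip: [1,1,1,1,1,1,1,1,1,1]

```text
t: 29.8
eef_pos: [0.5165, -0.0381, 0.0153]
tcp_rot: [0.0, -0.042, 0.999, -0.001]
force: [0.1, 0.8, 0.0]
grip_width: 0.002
```

apply_moves:
  dp:
    - [0.2,0,0]
    - [0.4,0,0]
    - [0.6,0.1,0]
    - [0.7,0.1,0]
    - [0.8,0.1,0]
    - [0.9,0.1,0]
    - [1.0,0.1,0]
    - [1.2,0.1,0]
    - [1.4,0.1,0]
    - [1.4,0.1,0]
  spin: [0,0,0,0,0,0,0,0,0,0]
  grip: [1,1,1,1,1,1,1,1,1,1]

```text
t: 30.8
eef_pos: [0.5214, -0.0356, 0.0133]
tcp_rot: [-0.008, -0.044, 0.999, -0.0]
force: [-17.7, -0.7, 7.3]
grip_width: -0.002
```

```bash
python3 -c "
from h import *
pose()"
```

```text
scene shaker 1185 [ 617.  -108.2] [141.8 199.2] 5.36
side shaker 2040 [ 616.4 -109.8] [144.5 203.1] 4.57
tcp [ 0.5214 -0.0357  0.0134] F [-16.82  -0.11   7.51] t 30.9
origin [ 614.2 -109.2] yaw 4.96 in dock [ 1.4 -7.3] relyaw 0.76
padL [532.5 -35. ] padR [ 546.5 -196.4]
```

apply_moves:
  dp:
    - [-1,-0.3,0]
    - [-2,-1.5,0]
    - [-2.6,-4.5,0]
    - [-2.6,-8,0]
    - [-2.4,-11.5,0]
    - [-1.6,-14.5,0]
    - [-1.2,-15.9,0]
    - [-0.8,-15.9,0]
    - [-0.3,-15.9,0]
    - [-0.1,-15.9,0]
  spin: [0,0,0,0,0,0,0,0,0,0]
  grip: [1,1,1,1,1,1,1,1,1,1]

```text
t: 31.9
eef_pos: [0.53, -0.1914, 0.0153]
tcp_rot: [0.0, -0.045, 0.999, 0.001]
force: [-0.0, 0.5, -0.0]
grip_width: -0.0
```

apply_moves:
  dp:
    - [0.1,0,0]
    - [0.2,0,0]
    - [0.3,0,0]
    - [0.4,0,0]
    - [0.5,0,0]
    - [0.6,0,0]
    - [0.8,0,0]
    - [1.0,0,0]
    - [1.2,0,0]
    - [1.3,0,0]
  spin: [0,0,0,0,0,0,0,0,0,0]
  grip: [1,1,1,1,1,1,1,1,1,1]

```text
t: 32.9
eef_pos: [0.5332, -0.1947, 0.0133]
tcp_rot: [-0.008, -0.043, 0.999, 0.001]
force: [-19.5, -0.7, 8.2]
grip_width: -0.0
```

apply_moves:
  dp:
    - [-1.5,0.2,0]
    - [-3,1.2,0]
    - [-4,4,0]
    - [-4.2,8,0]
    - [-4.2,12,0]
    - [-4.2,15,0]
    - [-3.8,15.9,0]
    - [-3.4,15.9,0]
    - [-2.8,15.9,0]
    - [-2.4,15.9,0]
  spin: [0,0,0,0,0,0,0,0,0,0]
  grip: [1,1,1,1,1,1,1,1,1,1]

```text
t: 33.9
eef_pos: [0.519, -0.0371, 0.0154]
tcp_rot: [0.0, -0.042, 0.999, -0.001]
force: [-0.7, -0.3, -0.2]
grip_width: 0.001
```

apply_moves:
  dp:
    - [0.1,0,0]
    - [0.2,0,0]
    - [0.3,0,0]
    - [0.4,0,0]
    - [0.5,0,0]
    - [0.6,0,0]
    - [0.7,0,0]
    - [0.8,0,0]
    - [0.9,0,0]
    - [0.9,0,0]
  spin: [0,0,0,0,0,0,0,0,0,0]
  grip: [1,1,1,1,1,1,1,1,1,1]

```text
t: 34.9
eef_pos: [0.5216, -0.0355, 0.014]
tcp_rot: [-0.005, -0.043, 0.999, -0.0]
force: [-11.3, -0.9, 4.2]
grip_width: -0.0
```

apply_moves:
  dp:
    - [-0.7,0,0]
    - [-1.5,0,0]
    - [-3,0,1]
    - [-4,0,4]
    - [-5,0,8]
    - [-6,0,12]
    - [-6,0,16]
    - [-6,0,20]
    - [-6,0,20]
    - [-6,0,20]
  spin: [0,0,0,0,0,0,0,0,0,0]
  grip: [1,1,1,1,1,1,1,1,1,1]

```text
t: 35.9
eef_pos: [0.4678, -0.035, 0.2163]
tcp_rot: [0.002, -0.044, 0.999, -0.0]
force: [0.3, 0.1, -0.3]
grip_width: 0.004
```

Run:
```python
from h import *
pose()
a,_=read_camera("scene");b,_=read_camera("side")
a=cv2.resize(a[150:280,110:270],(400,325),interpolation=cv2.INTER_CUBIC);b=cv2.resize(b[160:310,280:440],(400,375),interpolation=cv2.INTER_CUBIC)
a=np.vstack([a,np.zeros((50,400,3),np.uint8)])
cv2.imwrite("pics/f.png",np.hstack([a,b]))
```

```text
scene shaker 1341 [ 616.5 -108.7] [142.4 200.7] 4.36
side shaker 2093 [ 617.1 -110.2] [143.4 203.2] 4.11
tcp [ 0.4663 -0.035   0.2144] F [ 0.34 -0.49 -0.32] t 36.0
origin [ 614.3 -109.6] yaw 4.24 in dock [ 1.4 -7.7] relyaw 0.04
padL [533.5 -34.4] padR [ 545.5 -196. ]
```

View pics/f.png

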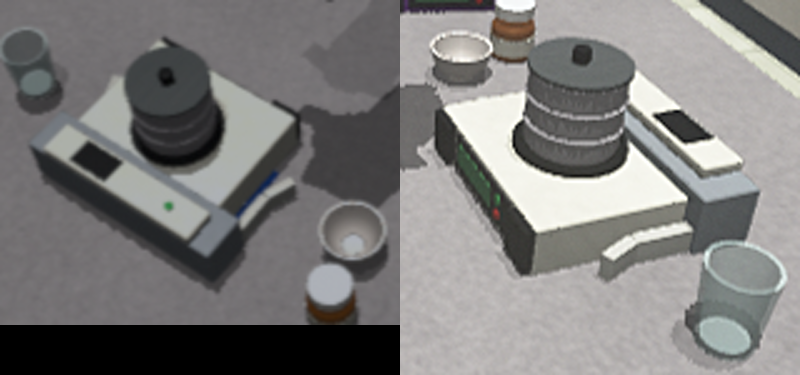

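The last picture shows the shaker's back edge flush on the dock wall between the rails. Relative yaw is about 0°, the mortar, jar and beaker are where they were, and the gripper is clear. Handing in.

```bash
python3 -c "
from h import *
print(job.close_job())"
```

```text
the job is handed in; nothing more can be done
None
```

The shaker is home in its dock, and I handed the job in at about 36 s of the 72 s allowed. I walked it in with alternating nudges on the right and left pads, keeping it within about 12° of the dock. The last few nudges seated each corner against the wall. Then I backed the shut gripper off and lifted it clear.

**Last checks:**
- **Alignment:** relative yaw was 0.04°, and the depth reading was within 1–2 mm of home.
- **Seating:** repeat pushes stopped at the same place to within 0.2 mm on each side (x = 0.533 right, 0.521 left). The line between those two stops matches the dock's yaw. The final picture shows the back edge flush on the wall with no visible gap.
- **Force:** the highest push reading was about 21 N. I only read force at the end of each move and at the camera checks, so a brief higher peak in between would not have shown.
- **Lab ware:** in the last picture the mortar, jar and beaker stand where they were. I judged that by eye.

**Not confirmed:**
- **Sideways position:** the shaker measured 7.7 mm to the right, so it sits practically against the right rail at the limit of the 8 mm play.
- **Pins:** they are hidden behind the shaker when it is home, so I inferred they are pushed in from the stops and the missing gap.

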